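# Tip the pots into the green corner of the tote

### The arm

A 6-joint arm with a two-finger parallel gripper is mounted at the origin on a cart in front of the work surface, level with it; the furniture and walls round the work are solid. World frame = base frame: x ahead of the robot, y to its left, z up, the work surface at z = 0. Lengths are in m, angles in rad, forces in N, time in s.
With the tool pointing down it reaches from about 0.25 to 0.8 m from the base axis. Payload 3.9 kg.
Tool frame: the origin (TCP) lies between the finger pads, 19 mm behind the fingertips; this is the grasp point; z points along the fingers, y is the line along which they close (so a half turn about z gives the same grasp; the last joint's range is limited). The gripper opens to 85 mm and grips with 20 to 120 N. Pads are 22 mm wide; open, the fingers measure 114 mm over their backs; the gripper's body (76 mm by 85 mm) begins 54 mm behind the grasp point. The pads swing forward as they close: fully open they stand 13 mm farther back than shut.
Start: joints at [1.295, 0.26, -0.138, 1.173, 0, 1.571], TCP at [0.143, 0.505, 0.25] pointing down, gripper open.
Joint ranges: [-2.78, 2.78], [-0.83, 1.72], [-1.28, 1.37], [-1.9, 2.12], [-1.57, 1.48], [-3.14, 3.14]. Speed limits (rad/s): [2.57, 2.57, 3.14, 3.14, 3.14, 3.14].

### API

Orientations are given as a rotation vector (axis times angle).
In Python, from station import bot, move_gripper, solve_ik, sensors, cams, job gives the robot as it stands. Calls block until the motion is done:
- bot.move_ptp(position, orientation): joint-space move of the TCP to a pose.
- bot.movel(position, feed=0.15, rotation=None, max_force=None): straight line of the TCP; rotation=None keeps the orientation; feed is the mean speed in m/s. With max_force (N) it stops when the force on the tool has changed by that much, and returns True; else False.
- bot.goto_joints(angles): joint-space move.
- move_gripper(opening, grasp_force=None): finger opening in m; grasp_force is the grip in N (None keeps the last); returns when the fingers have stopped.
- bot.hold(seconds).
- solve_ik(position, orientation): joint angles nearest the present ones, or None.
- sensors.read_state(): the state.
- cams.read_camera(name): name is "side" or "top" or "wrist"; returns a dict with "img" (480x640x3 uint8, red, green, blue), "intrinsics" (3x3 intrinsics, pixels), "D" ([k1, k2, p1, p2, k3] as OpenCV has them; the pictures are not rectified), "view" (4x4, takes a point from world to camera coordinates). Camera axes: x right, y up, looking along -z (the intrinsics and any distortion apply to the point x, -y, -z); pixel columns grow to the right and rows downward; lengths in m; the calibration is good to about 2 mm. A picture is of the moment at which its call begins. There is no depth.
A pose or a line that the arm cannot do raises bot.Unreachable and nothing moves.
- job.job_done(): hands the job in; it is judged then, once.
The state is a dict: "t": time; "q": joint angles; "qd": joint speeds; "tau": joint torques, N m; "tcp_pos": TCP position; "eef_rot": TCP orientation; "force": force on the tool from outside, world axes, zero at the start; "wrist_torque": the same for the moment, N m; "gripper_width": finger opening in m; "grasp_force": force on a finger pad.
Only numpy, scipy, OpenCV 4.12 (cv2) and the standard library are available. Lean on these libraries where they do the work, as an engineer would, in place of code of your own. Each camera call takes 0.05 s, during which the arm holds its last target. There are 200 camera calls.

### The job

Swing the blue flap of the grey tote fully back so that its contents are open to view. Then take the tote by its steel bar handle and tip it up towards its green corner until both round pots have slid down into that corner, and finish still holding it tipped like that with the gripper on the bar, not propped on anything but the worktop. No pot may leave the tote, and leave the reagent bottle, the beaker and the mouse alone.

Things in the scene. Friction and masses are not known exactly. Their poses are not given: they have to be found in the camera images.
- tote: Square grey tray, white slippery lining, 184 x 184 mm, loose, about 0.55 kg. Origin: centre of underside; z up, x and y along the walls. Walls 6 mm thick, rim z = 66 mm, inner floor z = 21 mm, 15 mm feet at (+-83, +-83). Green corner at (-92, 92) mm, bar handle over corner (92, -92), blue flap on the +y wall. Pots start to slide at 7-11 degrees of tilt, both reach the corner by 25-35.
- bar (a point): Middle of the handle bar, (61, -61, 104) mm in the tote's frame: round level steel rod 10 mm thick, 82 mm between its posts, along the tote's (+x, +y) direction. Fingers from above close along the diagonal from handle corner to green corner. 38 mm free from the bar's axis down to the rim. The bar can turn between the fingers while the tote is lifted.
- green_corner (a point): Inner green corner of the tote where floor and two walls meet, at (-86, 86, 21) mm in the tote's frame.
- flap (a joint): Angle of the slippery blue flap: plate 172 mm wide, 100 mm from hinge to free edge, 3 mm thick, edge lip 7 mm. Hinge along the tote's x at y = 92, z = 69 mm. 0 = level over the tote, 1.57 = upright, 2.0 = stop, leaning back outside (fully back). Stays where left (0.045 N m friction); starts part raised, 1.05 to 1.35. Push its inner side towards the tote's +y to swing it back.
- flap_edge (a point): Middle of the flap's free edge.
- pot_a: Round black lidded pot, 53 mm across, 30 mm high, 50 g, standing loose in the tote. Origin: centre of its underside.
- pot_b: Round white lidded pot, 53 mm across, 30 mm high, 50 g, standing loose in the tote. Origin: centre of its underside.
- reagent: White reagent bottle with a yellow cap, 45 mm across, 106 mm high, a bystander. Origin: centre of its underside.
- beaker: Translucent beaker, 65 mm across, 78 mm high, a bystander. Origin: centre of its underside.
- pc_mouse: Black computer mouse, 113 x 70 x 36 mm, a bystander. Origin: centre of its underside.
There are look-alikes about, which are no part of the job. Leave any pink or yellow look-alike of the pot_b alone.

How it is judged:
By the outcome, as a careful person would: the job done as asked, in the order asked, and still so for the second after the job is handed in, while the arm keeps its last pose, push and grip.
It also fails if it takes over 51 s, if anything falls off the work surface, if the arm or the gripper's body presses on something with over 40 N, if the wrist force passes 120 N, or if a joint passes its speed limit or range.

## Working session

There is one attempt and no reset: what is moved stays moved. The work goes in short steps, each a Python script; the robot and the scene stay as the last script left them, time stands still between calls to the robot, and variables do not carry over. Pictures are saved under pics/ and viewed, at most 10 in all, crops included, and the job is handed in when it is done.

```bash
mkdir -p pics; ls; python3 - <<'E'
from station import bot,cams,sensors
import cv2,pickle
d={}
for n in("side","top","wrist"):
    c=cams.read_camera(n);d[n]=c
    cv2.imwrite(f"pics/{n}0.png",c["img"][:,:,::-1])
    print(n,c["intrinsics"].round(1).tolist(),c["D"],c["view"].round(3).tolist())
pickle.dump(d,open("c0.pkl","wb"))
print(sensors.read_state())
E
```

```text
pics
side [[534.3, 0.0, 316.7], [0.0, 534.3, 243.6], [0.0, 0.0, 1.0]] [-0.10702646  0.          0.          0.          0.        ] [[0.338, -0.941, 0.014, 0.042], [0.62, 0.233, 0.749, -0.393], [-0.708, -0.244, 0.663, -1.173], [0.0, 0.0, 0.0, 1.0]]
top [[520.5, 0.0, 322.5], [0.0, 520.5, 245.0], [0.0, 0.0, 1.0]] [-0.06724923  0.          0.          0.          0.        ] [[-0.017, -1.0, -0.002, 0.241], [0.974, -0.017, 0.225, -0.494], [-0.225, 0.002, 0.974, -1.133], [0.0, 0.0, 0.0, 1.0]]
wrist [[432.3, 0.0, 321.0], [0.0, 432.3, 243.4], [0.0, 0.0, 1.0]] [-0.07315867  0.          0.          0.          0.        ] [[0.273, 0.962, -0.002, -0.524], [-0.919, 0.26, -0.295, 0.038], [-0.283, 0.082, 0.956, -0.381], [0.0, 0.0, 0.0, 1.0]]
{'t': 0.15, 'q': array([ 1.29502294e+00,  2.60512076e-01, -1.39077774e-01,  1.17270063e+00,
        3.69019597e-06,  1.57079845e+00]), 'qd': array([-0.00039165, -0.00223647,  0.00272403, -0.00140988,  0.00059691,
       -0.00112698]), 'tau': array([-4.20127071e-04, -4.06005657e+01,  2.54166967e+01,  1.26482482e-02,
       -9.38292465e-05,  2.13565289e-05]), 'tcp_pos': array([0.14281602, 0.50468329, 0.24936523]), 'eef_rot': array([-4.31786917e-01, -3.11156645e+00,  2.32377588e-03]), 'force': array([ 0.48214593, -0.28896213, -0.12360105]), 'wrist_torque': array([-0.01802869,  0.00747026,  0.00988316]), 'grasp_force': 0.0, 'gripper_width': 0.0857432004967637}
```

View pics/top0.png

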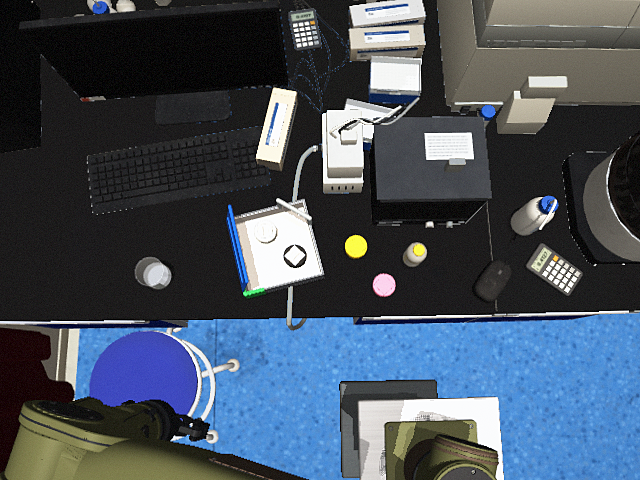

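View pics/side0.png

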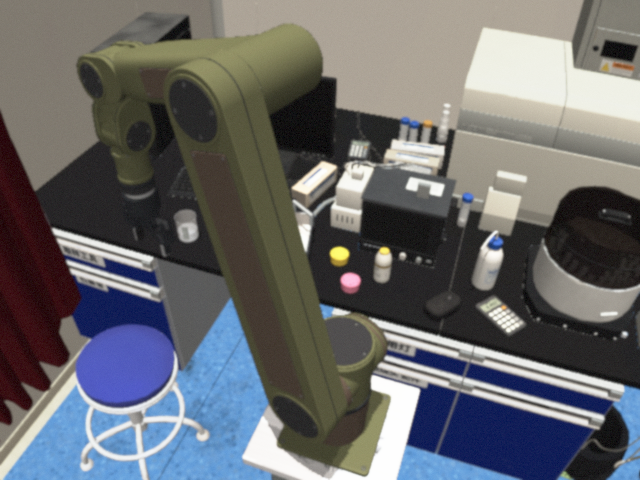

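The top view shows the tote with its flap edge on the left at about (238,250), its green corner at (252,293) and its bar at (293,210). The black pot is at (295,256) and the white pot at (265,231). The beaker is at (153,273), the reagent bottle at (415,254) and the mouse at (492,281). In the side view the arm hides the tote.

```bash
cat > h.py <<'E'
import numpy as np,cv2
def ray(c,uv):
    p=cv2.undistortPoints(np.array(uv,float).reshape(1,1,2),c["intrinsics"],c["D"])[0,0]
    R,t=c["view"][:3,:3],c["view"][:3,3]
    d=R.T@np.array([p[0],-p[1],-1]);return -R.T@t,d/np.linalg.norm(d)
def onz(c,uv,z):
    o,d=ray(c,uv);return o+d*(z-o[2])/d[2]
def tri(obs):
    A=0;b=0
    for c,uv in obs:
        o,d=ray(c,uv);P=np.eye(3)-np.outer(d,d);A=A+P;b=b+P@o
    x=np.linalg.solve(A,b)
    return x,[float(np.linalg.norm(np.cross(ray(c,u)[1],x-ray(c,u)[0]))) for c,u in obs]
def proj(c,X):
    q=c["view"][:3,:3]@np.array(X)+c["view"][:3,3]
    return cv2.projectPoints(np.array([[q[0],-q[1],-q[2]]]),np.zeros(3),np.zeros(3),c["intrinsics"],c["D"])[0].ravel()
E
python3 - <<'E'
import pickle,cv2,numpy as np
from h import *
d=pickle.load(open("c0.pkl","rb"));t=d["top"]
for n,uv,z in[("green",(250,293),.066),("corner hand",(305,203),.066),("c3",(323,278),.066),("beaker",(153,273),0.04),("bar",(293,210),.104),("reag",(415,254),.1),("A",(295,256),.051),("B",(265,231),.051),("yellow",(356,246),.03),("boxtop",(343,195),0.08)]: print(n,onz(t,uv,z).round(3))
print(ray(d["wrist"],(320,240)))
cv2.imwrite("pics/topcrop.png",cv2.resize(t["img"][180:310,210:340,::-1],None,fx=4.5,fy=4.5,interpolation=cv2.INTER_CUBIC))
E
```

```text
green [0.39  0.396 0.066]
corner hand [0.597 0.271 0.066]
c3 [0.421 0.233 0.066]
beaker [0.443 0.625 0.04 ]
bar [0.569 0.297 0.104]
reag [0.464 0.03  0.1  ]
A [0.475 0.296 0.051]
B [0.535 0.365 0.051]
yellow [0.501 0.154 0.03 ]
boxtop [0.61  0.184 0.08 ]
(array([0.07024107, 0.52535303, 0.37426871]), array([ 0.27518645, -0.08239833, -0.95785329]))
```

View pics/topcrop.png

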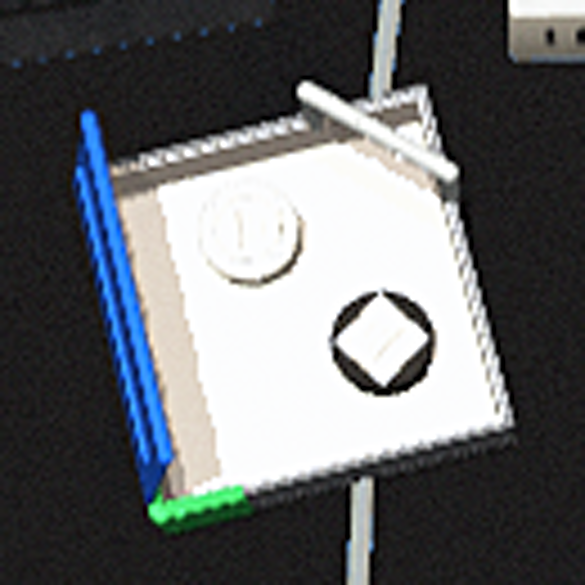

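View pics/wrist0.png

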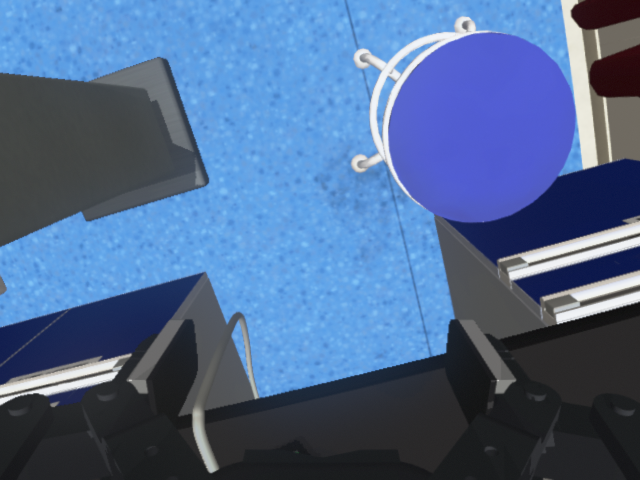

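The top crop shows the rim corners at crop (425,88), (512,432) and (155,515). The bar ends are at (303,90) and (455,175), the flap runs along the left side, and nothing stands in the flap's way. The wrist view shows only floor, so I'll move the wrist camera over the tote for two views.

```bash
cat >> h.py <<'E'
from scipy.spatial.transform import Rotation as Rn
def down(ydir):
    "rotvec, tool z down, tool y along horizontal ydir"
    y=np.array([ydir[0],ydir[1],0.]);y/=np.linalg.norm(y);z=np.array([0,0,-1.])
    return Rn.from_matrix(np.column_stack([np.cross(y,z),y,z])).as_rotvec()
E
python3 - <<'E'
from station import *
from h import *
import pickle
t=pickle.load(open("c0.pkl","rb"))["top"]
for n,uv,z in[("hand",(304.4,199.6),.066),("c3",(323.8,276),.066),("green",(244.4,294.4),.066),("bar1",(277.3,200),.104),("bar2",(311.1,218.9),.104)]:print(n,onz(t,uv,z).round(4))
print(solve_ik([.45,.40,.34],down([0,1])),solve_ik([.569,.297,.2],down([.857,-.516])),solve_ik([.569,.297,.2],down([-.857,.516])))
w=[]
for p in([.45,.40,.34],[.45,.26,.34]):
    bot.move_ptp(p,down([0,1])); c=cams.read_camera("wrist");w.append(c)
pickle.dump(w,open("w1.pkl","wb"))
cv2.imwrite("pics/w1.png",np.hstack([cv2.resize(c["img"],(400,300),interpolation=cv2.INTER_AREA) for c in w])[:,:,::-1])
for i,c in enumerate(w):cv2.imwrite(f"pics/w1_{i}.png",c["img"][:,:,::-1])
print(sensors.read_state()["t"])
E
```

```text
hand [0.6048 0.2726 0.066 ]
c3 [0.425  0.2309 0.066 ]
green [0.3866 0.4082 0.066 ]
bar1 [0.5926 0.3321 0.104 ]
bar2 [0.5473 0.2569 0.104 ]
[0.72664234 0.38285408 0.27386157 1.46180382 0.         0.72664234] [4.81067450e-01 4.83531449e-01 7.47536521e-02 1.16201853e+00
 4.44089210e-16 2.59382622e+00] [ 0.48106745  0.48353145  0.07475365  1.16201853  0.         -0.54776643]
2.1417
```

View pics/w1_0.png

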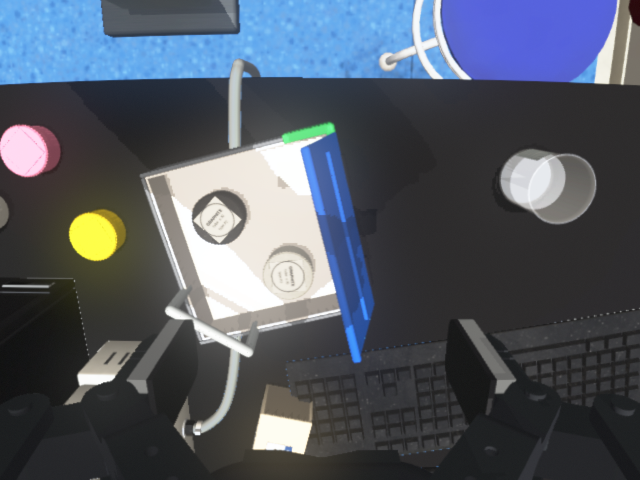

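View pics/w1_1.png

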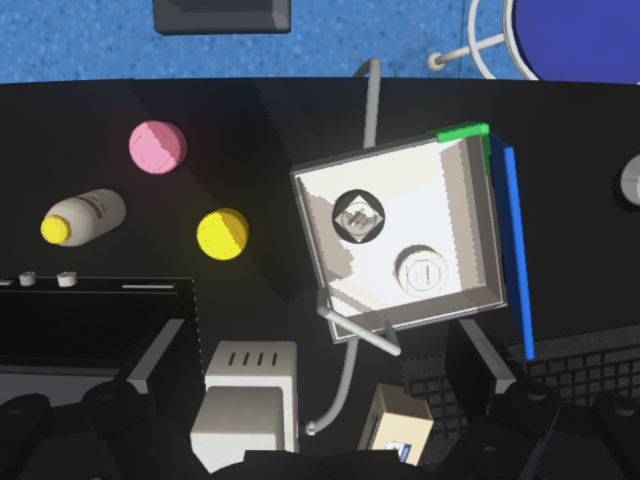

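The two wrist views show the bar ends at (168,309)/(251,353) and (320,309)/(398,352). Rim corners: green at (333,127)/(488,127), the next at (143,177)/(292,172), and the handle corner at (203,342)/(335,340). The flap's far end shows at (356,360)/(531,357). I'll triangulate these and solve for the tote's pose.

```bash
python3 - <<'E'
from h import *
import pickle
t=pickle.load(open("c0.pkl","rb"))["top"];a,b=pickle.load(open("w1.pkl","rb"))
P={}
for n,u0,u1,ut in[("bar1",(251,353),(398,352),(277.3,200)),("bar2",(168,309),(320,309),(311.1,218.9)),("green",(334,127),(489,127),(244.4,294.4)),("c3",(143,177),(292,172),(323.8,276)),("hand",(203,342),(335,340),(304.4,199.6)),("flapfar",(356,360),(531,357),(230,206)),("A",(219,217),(358,216),(295.2,256.2)),("B",(288,272),(422,271),(265.5,231.5))]:
    x,r=tri([(a,u0),(b,u1),(t,ut)]);P[n]=x;print(n,x.round(4),np.round(r,4),"wrist only",tri([(a,u0),(b,u1)])[0].round(4))
m=np.array([P[k][:2] for k in("green","c3","hand")]);L=np.array([[-92,92],[-92,-92],[92,-92]])/1e3
M=m-m.mean(0);Q=L-L.mean(0)
th=np.arctan2((Q[:,0]*M[:,1]-Q[:,1]*M[:,0]).sum(),(Q*M).sum())
R=np.array([[np.cos(th),-np.sin(th)],[np.sin(th),np.cos(th)]]);o=m.mean(0)-R@L.mean(0)
print("yaw",th,"o",o,"res",(m-(L@R.T+o)).round(4).tolist())
bm=(P["bar1"]+P["bar2"])/2;print("barmid",bm,"pred",R@[.061,-.061]+o,"len",np.linalg.norm(P["bar1"]-P["bar2"]))
f=P["flapfar"];l=R.T@(f[:2]-o);print("flap local",l,"ang",np.arctan2(f[2]-.069,.092-l[1]))
pickle.dump((th,o,bm),open("pose.pkl","wb"))
E
```

```text
bar1 [0.5927 0.3331 0.1058] [0.0008 0.0006 0.0013] wrist only [0.5936 0.3337 0.1049]
bar2 [0.548  0.2583 0.1042] [0.0003 0.0013 0.0016] wrist only [0.5474 0.2594 0.1063]
green [0.3868 0.4103 0.0694] [0.0016 0.0011 0.0027] wrist only [0.3871 0.4119 0.0685]
c3 [0.4293 0.2319 0.0595] [0.0031 0.0014 0.0033] wrist only [0.4301 0.2337 0.0652]
hand [0.6075 0.2742 0.0589] [0.001  0.0011 0.0014] wrist only [0.6065 0.2751 0.061 ]
flapfar [0.5593 0.4268 0.1714] [0.0008 0.0004 0.0011] wrist only [0.5599 0.4277 0.1705]
A [0.4765 0.2969 0.0403] [0.0002 0.0009 0.001 ] wrist only [0.4758 0.2976 0.0427]
B [0.5356 0.3657 0.0419] [0.0005 0.0009 0.0012] wrist only [0.5344 0.366  0.044 ]
yaw 0.23306976495095974 o [0.49729986 0.34239198] res [[0.0003, -0.0003], [0.0003, 0.0003], [-0.0005, 0.0001]]
barmid [0.57037385 0.29569442 0.10500752] pred [0.57073942 0.29713019] len 0.08713278472558927
flap local [0.07985683 0.06778285] ang 1.3385004339456745
```

```bash
python3 - <<'E'
from station import *
from h import *
import pickle
th,o,bm=pickle.load(open("pose.pkl","rb"))
R=np.array([[np.cos(th),-np.sin(th)],[np.sin(th),np.cos(th)]])
W=lambda x,y,z:[*(R@[x,y]+o),z]
rot=down(R@[-1,0]); print(solve_ik(W(0,.03,.26),rot))
move_gripper(0.0)
bot.move_ptp(W(0,.025,.26),rot)
bot.movel(W(0,.025,.144),feed=.15)
bot.movel(W(0,.09,.144),feed=.08)
print(sensors.read_state()["force"])
print(bot.movel(W(0,.14,.144),feed=.03,max_force=3))
s=sensors.read_state();print(s["t"],s["force"],R.T@(s["tcp_pos"][:2]-o),s["tcp_pos"])
c=cams.read_camera("top");pickle.dump(c,open("t2.pkl","wb"))
cv2.imwrite("pics/t2.png",cv2.resize(c["img"][170:320,190:350,::-1],None,fx=4,fy=4,interpolation=cv2.INTER_CUBIC))
E
```

```text
[ 6.48445659e-01  4.14648771e-01  1.18293259e-01  1.27444081e+00
 -4.44089210e-16 -1.15542043e+00]
[-0.53162998  0.22309834 -0.00760526]
True
7.1 [ 1.49708002 -5.08065221  3.9489909 ] [-0.00011386  0.10719178] [0.47243149 0.44665921 0.14360872]
```

View pics/t2.png

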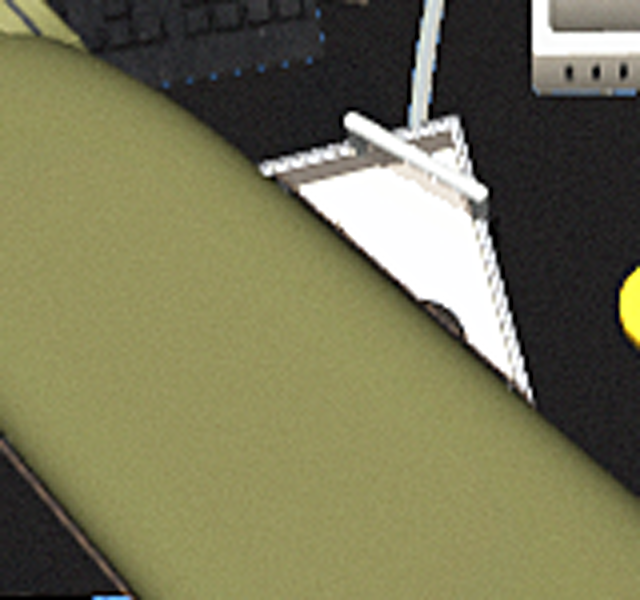

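The flap met its stop exactly where geometry puts 2.0 rad. The bar, with its end at crop (350,120), hasn't moved. Next I back off, go above the bar and check.

```bash
python3 - <<'E'
from station import *
from h import *
import pickle
th,o,bm=pickle.load(open("pose.pkl","rb"))
R=np.array([[np.cos(th),-np.sin(th)],[np.sin(th),np.cos(th)]])
W=lambda x,y,z:[*(R@[x,y]+o),z]
bot.movel(W(0,.06,.146),feed=.15)
bot.movel(W(0,.04,.26),feed=.2)
g=down(R@[-1,1])
bot.move_ptp([bm[0],bm[1],.27],g); move_gripper(.06)
c=cams.read_camera("wrist");t=cams.read_camera("top");pickle.dump((c,t),open("w3.pkl","wb"))
cv2.imwrite("pics/w3.png",np.hstack([cv2.resize(c["img"],(400,300),interpolation=cv2.INTER_AREA),cv2.resize(t["img"][160:320,190:350],(400,300),interpolation=cv2.INTER_CUBIC)])[:,:,::-1])
for p in([.5927,.3331,.105],[.548,.2583,.105]):print(proj(c,p)*.625)
print(proj(c,bm)*.625, sensors.read_state()["t"], sensors.read_state()["force"])
# predicted flap edge ends for 2.0
for x in(-.086,.086):
    for th2 in (1.8,2.0):print(th2,proj(c,W(x,.092-.1*np.cos(th2),.069+.1*np.sin(th2)))*.625,((proj(t,W(x,.092-.1*np.cos(th2),.069+.1*np.sin(th2)))-[190,160])*[2.5,1.875]+[400,0]))
E
```

```text
[200.92207424 176.30062878]
[199.78670691 100.13905367]
[200.35683575 139.80535027] 9.6667 [-0.25817493 -0.56011753 -0.66070767]
1.8 [434.43525865 177.8126635 ] [485.91650717 239.67461033]
2.0 [437.68050477 187.37192274] [464.92711505 244.75220517]
1.8 [299.63460281 283.16463134] [444.02266003  92.63132903]
2.0 [307.81093361 287.88859955] [423.97315516  98.30431873]
```

View pics/w3.png

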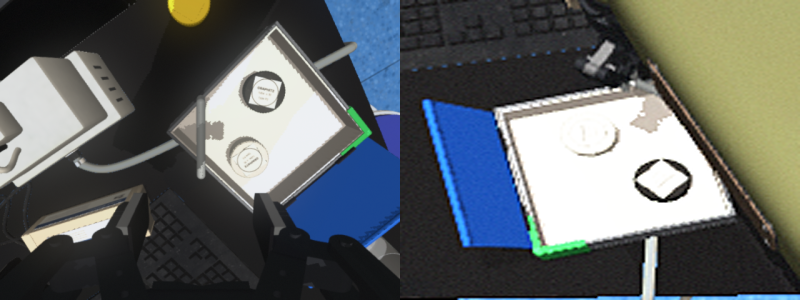

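The flap edge is at (423,98)–(465,245) in the right-hand picture, matching 2.0 rad. The bar is at (200,97)–(201,177), as predicted. Now I grasp it.

```bash
python3 - <<'E'
from station import *
from h import *
import pickle
th,o,bm=pickle.load(open("pose.pkl","rb"))
R=np.array([[np.cos(th),-np.sin(th)],[np.sin(th),np.cos(th)]])
print(bot.movel([bm[0],bm[1],.105],feed=.1,max_force=6))
move_gripper(0,grasp_force=60)
s=sensors.read_state();print(s["t"],s["gripper_width"],s["grasp_force"],s["force"],s["tcp_pos"])
b=s["tcp_pos"];p=R@[-.083,.083]+o;u=R@[1,-1]/2**.5
h=(b[:2]-p)@u;off=(b[:2]-p)-h*u;print("h",h)
pickle.dump((b,p,u,h,off),open("arc.pkl","wb"))
for d in(3,6,9,12,15):
    f=np.radians(d);hh=h*np.cos(f)-b[2]*np.sin(f);z=h*np.sin(f)+b[2]*np.cos(f)
    bot.movel([*(p+off+hh*u),z],feed=.04)
    s=sensors.read_state();print(d,s["t"],s["force"].round(2),s["gripper_width"],s["grasp_force"])
t=cams.read_camera("top");w=cams.read_camera("side");pickle.dump((t,w),open("t4.pkl","wb"))
cv2.imwrite("pics/t4.png",np.hstack([cv2.resize(t["img"][160:320,190:350],(400,400)),cv2.resize(w["img"][160:320,220:380],(400,400))])[:,:,::-1])
E
```

```text
False
11.9917 0.007788913451662101 58.512133955955505 [-1.47355588  0.43157697  2.49091292] [0.57035057 0.29584108 0.10531719]
h 0.20399207710648293
3 12.45 [ 1.05 -0.4  -4.42] 0.00787874960456634 58.40120494365692
6 12.9 [ 0.01 -1.46 -6.2 ] 0.007793837832618826 58.264809250831604
9 13.35 [-0.93  0.09 -4.93] 0.00757433731142345 58.36824059486389
12 13.8 [ 0.25 -0.1  -6.12] 0.007976204971449151 58.350058794021606
15 14.25 [-0.63  1.58 -4.92] 0.007592210047912311 58.38126718997955
```

View pics/t4.png

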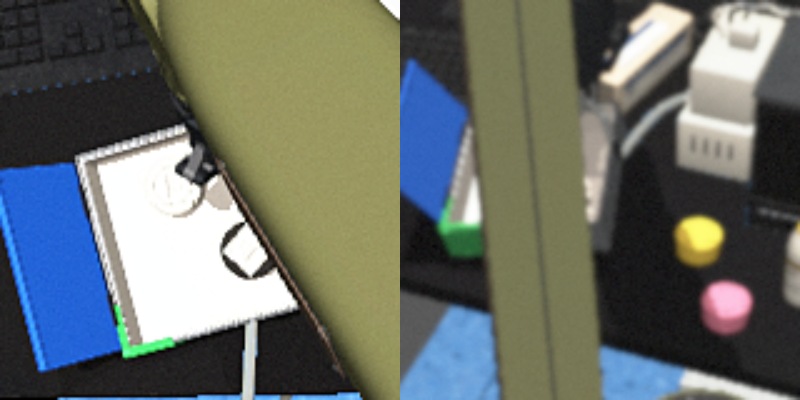

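The tote seems to have come up almost level: the pots are unmoved at (175,187) and (247,250), the green corner has shifted to (125,355), and about 5–6 N hangs on the tool. So the bar isn't turning in the 60 N grip. I'll set it back down along the same arc, then tip it with the tool turning along.

```bash
python3 - <<'E'
from station import *
from h import *
import pickle
b,p,u,h,off=pickle.load(open("arc.pkl","rb"))
g0=Rn.from_rotvec(sensors.read_state()["eef_rot"]);k=np.cross([*u,0],[0,0,1])
def pose(d):
    f=np.radians(d);hh=h*np.cos(f)-b[2]*np.sin(f);z=h*np.sin(f)+b[2]*np.cos(f)
    return [*(p+off+hh*u),z+.001],(Rn.from_rotvec(f*k)*g0).as_rotvec()
for d in(8,4,0): bot.movel(pose(d)[0],feed=.06)
s=sensors.read_state();print(s["t"],s["force"].round(2),s["wrist_torque"].round(2))
for d in(10,20,30,38):print(d,np.round(solve_ik(*pose(d)),2))
for d in range(3,19,3):
    P=pose(d);bot.movel(P[0],feed=.04,rotation=P[1])
    s=sensors.read_state();print(d,round(s["t"],2),s["force"].round(2),s["wrist_torque"].round(2))
t=cams.read_camera("top");w=cams.read_camera("wrist");pickle.dump((t,w,g0.as_rotvec()),open("t5.pkl","wb"))
cv2.imwrite("pics/t5.png",np.hstack([cv2.resize(t["img"][160:320,190:350],(360,360)),cv2.resize(w["img"],(440,360))])[:,:,::-1])
E
```

```text
15.7917 [-1.03  1.14 -2.91] [ 0.19 -0.08  0.12]
10 [ 0.58  0.45 -0.16  0.89 -0.16 -0.44]
20 [ 0.7   0.39 -0.22  0.85 -0.33 -0.33]
30 [ 0.84  0.36 -0.26  0.85 -0.51 -0.21]
38 [ 0.95  0.36 -0.28  0.88 -0.66 -0.08]
3 16.24 [ 1.39 -2.15 -5.37] [-0.25 -0.29  0.04]
6 16.69 [ 0.73 -0.36 -4.15] [-0.18 -0.15  0.  ]
9 17.14 [ 0.48  1.16 -4.98] [-0.1  -0.03  0.06]
12 17.59 [ 0.52 -1.12 -4.6 ] [-0.1   0.05  0.09]
15 18.04 [ 0.93 -0.64 -3.06] [-0.01  0.12  0.05]
18 18.49 [ 0.95 -0.54 -4.2 ] [0.07 0.2  0.01]
```

View pics/t5.png

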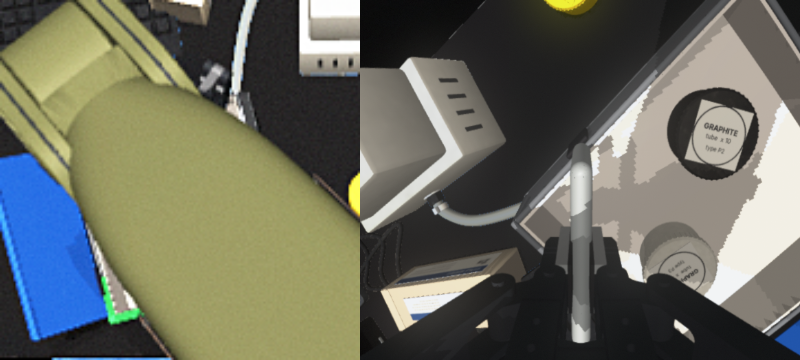

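The bar is firmly held, at (580,160–340) in the right-hand picture. The black pot is at (713,132) and the white one at (680,262). I'll compare these with the projections for each tilt to get the tote's true tilt.

```bash
python3 - <<'E'
from station import *
from h import *
import pickle
b,p,u,h,off=pickle.load(open("arc.pkl","rb"));t,w,g0=pickle.load(open("t5.pkl","rb"))
th,o,bm=pickle.load(open("pose.pkl","rb"))
Rz=Rn.from_rotvec([0,0,th]);k=np.cross([*u,0],[0,0,1]);bl=np.array([.061,-.061,.104])
tcp=sensors.read_state()["tcp_pos"];print(tcp)
A=Rz.inv().apply(np.array([.4765,.2969,.051])-[*o,0]);B=Rz.inv().apply(np.array([.5356,.3657,.051])-[*o,0]);print(A,B)
for d in(0,9,18,27):
    T=lambda x:tcp+(Rn.from_rotvec(np.radians(d)*k)*Rz).apply(np.array(x)-bl)
    q=lambda x:((proj(w,T(x))*[440/640,360/480])+[360,0]).round(0).tolist()
    print(d,"hand",q([.092,-.092,.066]),"c3",q([-.092,-.092,.066]),"c1",q([.092,.092,.066]),"A",q(A),"B",q(B),"Aslid",q(A+[-.03,.03,0]),"footz",T([-.083,.083,0])[2].round(4))
E
```

```text
[0.53415548 0.31809932 0.16409864]
[-0.03074454 -0.03945792  0.051     ] [0.04264793 0.01383181 0.051     ]
0 hand [534.0, 217.0] c3 [804.0, -56.0] c1 [718.0, 432.0] A [757.0, 141.0] B [707.0, 294.0] Aslid [846.0, 147.0] footz 0.0601
9 hand [521.0, 221.0] c3 [778.0, -45.0] c1 [707.0, 412.0] A [735.0, 136.0] B [691.0, 282.0] Aslid [811.0, 139.0] footz 0.0295
18 hand [508.0, 226.0] c3 [752.0, -35.0] c1 [694.0, 394.0] A [713.0, 132.0] B [676.0, 273.0] Aslid [778.0, 133.0] footz 0.0023
27 hand [496.0, 232.0] c3 [727.0, -28.0] c1 [680.0, 379.0] A [691.0, 129.0] B [659.0, 265.0] Aslid [748.0, 128.0] footz -0.021
```

```bash
cat >> h.py <<'E'
def mask(c,col):
    hsv=cv2.cvtColor(c["img"],cv2.COLOR_RGB2HSV)
    lo,hi={"green":((50,120,60),(80,255,255)),"blue":((105,150,60),(125,255,255))}[col]
    return cv2.inRange(hsv,lo,hi)
E
cat > tilt.py <<'E'
from station import *
from h import *
import pickle
b,p,u,h,off=pickle.load(open("arc.pkl","rb"))
th,o,bm=pickle.load(open("pose.pkl","rb"))
Rz=Rn.from_rotvec([0,0,th]);k=np.cross([*u,0],[0,0,1]);bl=np.array([.061,-.061,.104])
def T(x,d,tcp):return tcp+(Rn.from_rotvec(np.radians(d)*k)*Rz).apply(np.array(x)-bl)
fe=[-.086,.092-.1*np.cos(2),.069+.1*np.sin(2)]
def report(c,tcp,name,tilts):
    for col in("green","blue"):
        m=mask(c,col);n,l,s,ce=cv2.connectedComponentsWithStats(m)
        for i in range(1,n):
            if s[i,4]>25:
                cnt=cv2.findContours((l==i).astype(np.uint8),0,2)[0][0]
                print(name,col,s[i].tolist(),cv2.approxPolyDP(cnt,3,True)[:,0].tolist()[:9])
    for d in tilts:
        q=lambda x:proj(c,T(x,d,tcp)).round(0).astype(int).tolist()
        print(name,d,"gr rim",q([-.092,.092,.066]),"gr low",q([-.092,.092,.016]),"flap edge",q(fe),"far",q([.086,*fe[1:]]),"bar",q([.09,-.032,.104]),q([.032,-.09,.104]),"hand",q([.092,-.092,.066]))
E
python3 - <<'E'
from tilt import *
t,w,g0=pickle.load(open("t5.pkl","rb"));tcp=sensors.read_state()["tcp_pos"]
s=cams.read_camera("side")
for c,n in((t,"top"),(s,"side"),(w,"wrist")):report(c,tcp,n,(0,9,18,24))
E
```

```text
top green [235, 283, 19, 22, 106] [[235, 283], [239, 304], [253, 300], [241, 300]]
top blue [93, 1, 16, 13, 149] [[93, 5], [94, 13], [108, 12], [104, 2], [98, 2], [99, 7]]
top blue [382, 4, 26, 5, 47] [[407, 4], [382, 7]]
top blue [382, 31, 26, 3, 50] [[407, 31], [382, 33]]
top blue [369, 94, 50, 10, 356] [[369, 101], [403, 103], [418, 96], [370, 94]]
top blue [270, 103, 8, 25, 55] [[277, 103], [270, 127]]
top blue [480, 105, 16, 16, 181] [[491, 105], [480, 111], [488, 120], [495, 111]]
top blue [363, 142, 8, 9, 52] [[363, 142], [363, 148], [369, 150], [370, 144]]
top blue [539, 195, 17, 19, 179] [[553, 196], [540, 200], [540, 210], [548, 212]]
top blue [182, 228, 56, 84, 2609] [[199, 228], [182, 233], [206, 311], [237, 299], [223, 250]]
top blue [469, 317, 87, 6, 229] [[469, 322], [555, 317], [492, 317]]
top blue [557, 316, 21, 4, 41] [[557, 318], [577, 316]]
top blue [195, 319, 50, 47, 797] [[216, 319], [215, 331], [208, 327], [205, 334], [208, 343], [203, 347], [195, 345], [203, 350], [211, 365]]
top blue [422, 318, 50, 5, 135] [[471, 319], [422, 321]]
top blue [44, 320, 136, 9, 4
[... 4745 characters left out ...]
d [305, 196]
side 24 gr rim [240, 254] gr low [247, 263] flap edge [212, 237] far [222, 187] bar [282, 190] [299, 203] hand [306, 194]
wrist blue [603, 426, 37, 48, 945] [[638, 426], [603, 453], [639, 473]]
wrist 0 gr rim [919, 364] gr low [856, 312] flap edge [-10994, -5330] far [577, 798] bar [322, 448] [322, 230] hand [253, 290]
wrist 9 gr rim [863, 327] gr low [779, 282] flap edge [99, 152] far [610, 782] bar [322, 448] [322, 230] hand [234, 295]
wrist 18 gr rim [789, 295] gr low [707, 259] flap edge [858, 429] far [623, 745] bar [322, 448] [322, 230] hand [216, 301]
wrist 24 gr rim [741, 277] gr low [663, 247] flap edge [909, 425] far [623, 715] bar [322, 448] [322, 230] hand [204, 306]
```

The masks agree with the 18° prediction: green rim seen at (239,304) against (239,303) predicted, and flap edge at (206,311) against (206,312). So the tote now tips with the tool on its foot. I'll carry on and track the black pot in the wrist view.

```bash
cat >> tilt.py <<'E'
def pose(d,g0,lift=.001):
    f=np.radians(d);hh=h*np.cos(f)-b[2]*np.sin(f);z=h*np.sin(f)+b[2]*np.cos(f)
    return [*(p+off+hh*u),z+lift],(Rn.from_rotvec(f*k)*Rn.from_rotvec(g0)).as_rotvec()
def dark(c,box):
    x0,y0,x1,y1=box;m=(c["img"][y0:y1,x0:x1].max(2)<45).astype(np.uint8)
    n,l,s,ce=cv2.connectedComponentsWithStats(m)
    return [((ce[i]+[x0,y0]).round().tolist(),s[i].tolist()) for i in range(1,n) if s[i,4]>400]
E
python3 - <<'E'
from tilt import *
t,w,g0=pickle.load(open("t5.pkl","rb"))
print(dark(w,(400,60,640,400)))
W={}
for d in(20,22,24,26,28,30,32,34,36):
    P=pose(d,g0);bot.movel(P[0],feed=.035,rotation=P[1])
    s=sensors.read_state();c=cams.read_camera("wrist");W[d]=c
    print(d,round(s["t"],2),s["force"].round(1),s["wrist_torque"].round(2),dark(c,(400,60,640,400)))
W["top"]=cams.read_camera("top");W["side"]=cams.read_camera("side");pickle.dump((W,s["tcp_pos"]),open("t6.pkl","wb"))
for n in("top","side"):
    m=mask(W[n],"green");ys,xs=np.nonzero(m[200:330,200:330]);print(n,"green bbox",xs.min()+200,ys.min()+200,xs.max()+200,ys.max()+200)
    for d in(30,36):
        q=lambda x:proj(W[n],T(x,d,s["tcp_pos"])).round(0).astype(int).tolist()
        print(d,q([-.092,.092,.066]),q([-.092,.092,.016]),q([-.092,.05,.066]),q(fe),"corner pot",q([-.059,.059,.051]),q([-.006,.059,.051]),q([-.059,.006,.051]))
E
```

```text
[([413.0, 72.0], [0, 0, 40, 37, 777]), ([525.0, 157.0], [52, 58, 127, 107, 2620]), ([506.0, 230.0], [64, 148, 79, 32, 665]), ([443.0, 386.0], [0, 305, 106, 35, 2419])]
20 19.02 [ 1.1 -0.9 -4.3] [-0.01  0.24  0.02] [([414.0, 68.0], [0, 0, 39, 25, 542]), ([535.0, 172.0], [73, 59, 133, 122, 4779]), ([443.0, 386.0], [0, 305, 106, 35, 2391])]
22 19.44 [ 0.2 -1.7 -4.6] [0.13 0.29 0.03] [([413.0, 69.0], [0, 0, 39, 27, 549]), ([578.0, 182.0], [135, 70, 105, 119, 5473]), ([447.0, 390.0], [0, 311, 106, 29, 1792])]
24 19.87 [ 1.1 -1.3 -4.1] [0.04 0.26 0.01] [([413.0, 70.0], [0, 0, 39, 31, 647]), ([579.0, 182.0], [135, 70, 105, 120, 5520]), ([445.0, 388.0], [0, 308, 106, 32, 2036])]
26 20.29 [ 2.1 -1.1 -3.8] [ 0.02  0.24 -0.01] [([413.0, 72.0], [0, 0, 40, 35, 732]), ([579.0, 183.0], [136, 70, 104, 120, 5526]), ([445.0, 389.0], [0, 310, 106, 30, 1993])]
28 20.72 [ 1.4 -2.  -3. ] [-0.09  0.15  0.04] [([413.0, 72.0], [0, 0, 39, 36, 751]), ([580.0, 184.0], [137, 71, 103, 119, 5519]), ([445.0, 389.0], [0, 310, 106, 30, 1949])]
30 21.14 [ 2.8 -1.7 -1.7] [-0.08 -0.05 -0.  ] [([413.0, 72.0], [0, 0, 40, 36, 765]), ([583.0, 189.0], [141, 76, 99, 119, 5452]), ([445.0, 389.0], [0, 311, 106, 29, 1961])]
32 21.57 [ 3.9 -2.  -0.6] [-0.22 -0.25  0.09] [([413.0, 72.0], [0, 0, 40, 38, 776]), ([592.0, 203.0], [153, 93, 87, 117, 5088]), ([445.0, 389.0], [0, 311, 106, 29, 1936])]
34 21.99 [ 4.1 -2.7  2.1] [-0.37 -0.42 -0.01] [([413.0, 72.0], [0, 0, 40, 39, 786]), ([616.0, 247.0], [186, 137, 54, 112, 3881]), ([444.0, 389.0], [0, 311, 106, 29, 1948])]
36 22.42 [ 4.2 -3.1  2.7] [-0.52 -0.6  -0.03] [([413.0, 73.0], [0, 0, 40, 39, 803]), ([616.0, 247.0], [186, 137, 54, 112, 3850]), ([444.0, 389.0], [0, 312, 106, 28, 1974])]Traceback (most recent call last):
  File "<stdin>", line 11, in <module>
    return umr_minimum(a, axis, None, out, keepdims, initial, where)
ValueError: zero-size array to reduction operation minimum which has no identity
```

```bash
python3 - <<'E'
from tilt import *
W,tcp0=None,None
t,w,g0=pickle.load(open("t5.pkl","rb"))
P=pose(37,g0,lift=.007);bot.movel(P[0],feed=.02,rotation=P[1]);bot.hold(.3)
s=sensors.read_state();tcp=s["tcp_pos"];print(round(s["t"],2),s["force"].round(1),s["wrist_torque"].round(2),s["gripper_width"])
C={n:cams.read_camera(n) for n in("wrist","top","side")};pickle.dump((C,tcp),open("t7.pkl","wb"))
print("dark",dark(C["wrist"],(450,60,640,400)))
for n,c in C.items():
    for col in("green","blue"):
        m=mask(c,col);k_,l,st,ce=cv2.connectedComponentsWithStats(m)
        for i in range(1,k_):
            x,y,ww,hh,a=st[i]
            if a>20 and (n=="wrist" or (150<x<330 and 170<y<320)):
                cnt=cv2.findContours((l==i).astype(np.uint8),0,2)[0][0];print(n,col,st[i].tolist(),cv2.approxPolyDP(cnt,3,True)[:,0].tolist()[:8])
    for d in(25,31,37):
        q=lambda x:proj(c,T(x,d,tcp)).round(0).astype(int).tolist()
        print(n,d,"grim",q([-.092,.092,.066]),"glow",q([-.092,.092,.016]),"g2",q([-.092,.05,.066]),"fe",q(fe),"far",q([.086,*fe[1:]]),"hinge far",q([.086,.092,.069]),"foot z",T([-.083,.083,0],d,tcp)[2].round(3),
         "pots",q([-.0595,.0595,.051]),q([-.0065,.0595,.051]),q([-.0595,.0065,.051]))
E
```

```text
23.44 [-0.8  0.1 -7.8] [ 0.51  1.   -0.03] 0.008153051455640771
dark [([614.0, 246.0], [132, 137, 58, 112, 4070]), ([469.0, 389.0], [0, 313, 56, 27, 883])]
wrist blue [0, 248, 16, 20, 255] [[10, 248], [0, 250], [5, 267], [15, 264]]
wrist blue [5, 271, 17, 19, 250] [[17, 271], [5, 274], [10, 289], [21, 285]]
wrist blue [602, 424, 38, 50, 1014] [[638, 424], [602, 452], [639, 473]]
wrist 25 grim [886, 340] glow [806, 292] g2 [852, 264] fe [-962, -316] far [602, 790] hinge far [523, 560] foot z 0.033 pots [763, 319] [649, 391] [694, 223]
wrist 31 grim [839, 316] glow [755, 274] g2 [804, 247] fe [538, 328] far [617, 771] hinge far [511, 542] foot z 0.02 pots [722, 300] [622, 373] [660, 214]
wrist 37 grim [790, 295] glow [708, 260] g2 [756, 233] fe [856, 428] far [624, 745] hinge far [498, 525] foot z 0.008 pots [683, 285] [594, 357] [627, 206]
top blue [170, 236, 41, 30, 613] [[210, 249], [205, 236], [170, 254], [187, 265]]
top blue [307, 317, 26, 11, 46] [[332, 317], [307, 318], [322, 318], [322, 327], [323, 319]]
top blue [272, 318, 14, 8, 41] [[272, 318], [284, 324], [280, 319], [285, 
[... 313 characters left out ...]
top 37 grim [236, 310] glow [245, 301] g2 [251, 307] fe [198, 330] far [166, 255] hinge far [205, 237] foot z 0.008 pots [246, 292] [237, 270] [266, 287]
side blue [197, 190, 27, 63, 978] [[203, 190], [197, 245], [222, 252], [209, 195]]
side 25 grim [220, 251] glow [228, 260] g2 [234, 249] fe [190, 233] far [201, 181] hinge far [229, 198] foot z 0.033 pots [235, 242] [237, 226] [252, 240]
side 31 grim [225, 254] glow [234, 261] g2 [238, 252] fe [193, 239] far [202, 185] hinge far [232, 199] foot z 0.02 pots [239, 244] [241, 227] [256, 241]
side 37 grim [231, 256] glow [241, 262] g2 [243, 253] fe [198, 245] far [204, 189] hinge far [234, 199] foot z 0.008 pots [244, 245] [245, 228] [260, 242]
```

```bash
cat > pots.py <<'E'
from tilt import *
def circles(c,tcp,d):
    # rectify the pots' lid plane (tote z=51 mm) to 2 px/mm, x right, y up, +-92 mm
    L=np.array([[x,y] for y in np.arange(92,-92,-.5) for x in np.arange(-92,92,.5)])/1e3
    X=tcp+(Rn.from_rotvec(np.radians(d)*k)*Rz).apply(np.c_[L,np.full(len(L),.051)]-bl)
    q=X@c["view"][:3,:3].T+c["view"][:3,3]
    uv=cv2.projectPoints(q*[1,-1,-1],np.zeros(3),np.zeros(3),c["intrinsics"],c["D"])[0].reshape(368,368,2).astype(np.float32)
    g=cv2.remap(cv2.cvtColor(c["img"],cv2.COLOR_RGB2GRAY),uv[...,0],uv[...,1],cv2.INTER_LINEAR)
    r=cv2.HoughCircles(cv2.medianBlur(g,5),cv2.HOUGH_GRADIENT,1,40,param1=60,param2=14,minRadius=49,maxRadius=57)
    out=[] if r is None else [((x/2-92).round(1),(92-y/2).round(1),float(g[max(0,int(y)-45):int(y)+45,max(0,int(x)-45):int(x)+45].mean().round())) for x,y,_ in r[0][:6]]
    return out,uv
E
python3 - <<'E'
from pots import *
t,w,g0=pickle.load(open("t5.pkl","rb"))
print("18deg",circles(w,np.array([0.53415548,0.31809932,0.16409864]),18)[0])
C,tcp=pickle.load(open("t7.pkl","rb"))
o_,uv=circles(C["wrist"],tcp,37);print("37deg",o_)
# where the wrist image's right border lies in tote coords
for y in(80,60,30,0,-30):
    row=uv[int((92-y)*2)];i=np.nonzero((row[:,0]<640)&(row[:,1]<480))[0];print(y,"visible x from",i.min()/2-92 if len(i) else None)
# dark-pot outline points on the lid plane
m=(C["wrist"]["img"].max(2)<45).astype(np.uint8);n,l,s,ce=cv2.connectedComponentsWithStats(m)
lab=l[246,614] or l[230,600];i=[j for j in range(1,n) if s[j,0]>560 and s[j,4]>2500][0]
ys,xs=np.nonzero(l==i);M=cv2.remap((l==i).astype(np.uint8)*255,uv[...,0],uv[...,1],0)
yy,xx=np.nonzero(M);print("black local x",xx.min()/2-92,xx.max()/2-92,"y",92-yy.max()/2,92-yy.min()/2)
E
```

```text
18deg [(np.float32(-31.2), np.float32(-36.2), 123.0), (np.float32(40.2), np.float32(16.2), 110.0)]
37deg [(np.float32(-10.2), np.float32(56.8), 145.0)]
80 visible x from -21.5
60 visible x from -33.5
30 visible x from -52.0
0 visible x from -71.0
-30 visible x from -91.5
black local x -66.0 -29.5 y 0.0 53.5
```

The rectified wrist view finds both pots correctly at 18° (within about 3 mm). At 37° both lie against the green corner's walls: white at (-10,57), black at about (-58,27). I'll tip a bit further and set the foot down lightly so they settle.

```bash
python3 - <<'E'
from pots import *
t,w,g0=pickle.load(open("t5.pkl","rb"))
for d,l in((40,.006),(43,.006),(43,.004),(43,.002)):
    P=pose(d,g0,lift=l);bot.movel(P[0],feed=.03,rotation=P[1]);bot.hold(.3)
    f=np.mean([(bot.hold(.03),sensors.read_state()["force"])[1] for _ in range(6)],0);s=sensors.read_state();tcp=s["tcp_pos"]
    c=cams.read_camera("wrist");o_,uv=circles(c,tcp,d)
    m=(c["img"].max(2)<45).astype(np.uint8);n,lb,st,_=cv2.connectedComponentsWithStats(m)
    j=[j for j in range(1,n) if st[j,0]>540 and st[j,4]>1000]
    print(d,l,round(s["t"],2),"F",f.round(1),s["wrist_torque"].round(2),"circ",o_,"dark",[st[i].tolist() for i in j])
    if d==43 and f[2]>-5:break
C={n:cams.read_camera(n) for n in("wrist","top","side")};pickle.dump((C,tcp),open("t8.pkl","wb"))
c=C["side"];m=mask(c,"blue");n,lb,st,_=cv2.connectedComponentsWithStats(m)
for i in range(1,n):
    if st[i,4]>300 and 150<st[i,0]<300 and st[i,1]<320:print("side blue",st[i].tolist())
for d in(37,40,43):print(d,proj(c,T(fe,d,tcp)).round(0),proj(c,T([.086,*fe[1:]],d,tcp)).round(0))
E
```

```text
40 0.006 24.63 F [-0.1  0.1 -7.4] [0.64 1.16 0.01] circ [(np.float32(-10.2), np.float32(56.8), 151.0), (np.float32(-14.8), np.float32(37.2), 113.0)] dark [[583, 197, 57, 112, 4041]]
43 0.006 25.73 F [ 0.1  0.  -7.9] [0.68 1.23 0.01] circ [(np.float32(-10.8), np.float32(58.8), 153.0), (np.float32(-6.2), np.float32(39.2), 147.0)] dark [[588, 199, 52, 110, 3750]]
43 0.004 26.53 F [ 0.  -0.1 -7.6] [ 0.73  1.22 -0.02] circ [(np.float32(-12.2), np.float32(59.2), 147.0), (np.float32(-52.8), np.float32(28.2), 19.0)] dark [[588, 199, 52, 111, 3759]]
43 0.002 27.33 F [ 1.  -0.7 -3.2] [ 0.25  0.53 -0.01] circ [(np.float32(-11.8), np.float32(59.8), 149.0), (np.float32(-13.2), np.float32(39.2), 124.0), (np.float32(29.8), np.float32(-48.2), 210.0), (np.float32(-51.8), np.float32(26.8), 23.0)] dark [[588, 199, 52, 110, 3721]]
side blue [194, 194, 24, 62, 772]
37 [190. 247.] [196. 190.]
40 [193. 249.] [197. 192.]
43 [195. 251.] [198. 194.]
```

```bash
python3 - <<'E'
from station import *
bot.hold(.5);s=sensors.read_state();print(s["t"],s["force"].round(1),s["gripper_width"],s["grasp_force"])
print(job.job_done())
E
```

```text
28.0333 [ 1.2 -0.8 -2. ] 0.007615597271463708 59.75320637226105
the job is handed in; nothing more can be done
None
```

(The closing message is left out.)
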